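# Clamp a crimping die with a torque-limiting knob

## Task

Set the loose crimping die down gently between the jaws of the small bench clamp, flat on its bed, and let go of it. Then tighten the clamp by turning its round black knob clockwise until the torque limiter in the knob slips with a click, and stop there: one click is enough, more than four spoils the setting. Leave the die clamped and do not disturb the pliers, the tape roll or the tub.

Things in the scene. Friction and masses are not known exactly. Their poses are not given: they have to be found in the camera images.
- die: Loose grey steel crimping die with a V notch on top: 24 mm in its x (-11 to +13 mm, flat sides to grip), 36 mm in its y, 16 mm high, 0.1 to 0.2 kg. Origin at its underside, middle of its y length; z up. It goes into the clamp with its y along the clamp's y, either way round.
- clamp: Small bench clamp screwed to the trolley top. Dark base plate 74 mm (x) by 196 mm (y), 12 mm thick; origin on the trolley top, z up. Fixed jaw's face at y = -60 mm, the block behind it to y = -84 mm; jaws up to 40 mm wide in x, centred on x = 0, tops 32 mm up. The knob's vertical axis is at x = 0, y = +60 mm, on a grey housing 40 mm high.
- bed (a point): Middle of the open space on the steel bed between the jaws: clamp x = 0, y = -40.5 mm, 20 mm above the trolley top; axes as the clamp's. The die's underside goes here (8 mm off in x will do). At the start the jaws stand 39 to 42 mm apart in y; both x sides are open for fingers. Clamped, the die lies against the fixed jaw, its origin at clamp y = -42 mm.
- pad: Steel pad of the moving jaw, 34 mm (x) by 6 mm (y) by 11 mm, in front of an aluminium carriage. Origin at the middle of its face, which looks to the clamp's -y. The knob moves it to -y, 2 mm per radian. It is sprung: it gives up to 4 mm and presses the die with about 12 to 16 N when tight.
- knob_top (a point): Centre of the top of the round black fluted knob, 42 mm in diameter, 24 mm high (46 to 70 mm above the trolley top), axis upright. Grip across any diameter from above. Clockwise from above tightens, at about 0.05 N m, for 2.0 to 3.4 rad from the start (two or three grasps; the stop is not marked). Then the limiter resists, and slips.
- knob_mark (a point): Outer end of the white line on the knob's top, 16 mm from its axis. It lies above the collar's line until the limiter slips. Slipping takes about 0.3 N m: the moment climbs, then drops as the knob jumps one click, 0.314 rad clockwise of the collar (20 clicks a turn), and climbs again for the next.
- collar (a point): Centre of the top of the aluminium collar (47 mm in diameter, 45 mm above the trolley top) right below the knob; its x axis points along its black line, z up. It turns with the knob until the clamp is tight and no further; each click kicks it back up to 0.2 rad, which does not loosen the clamp.
- pliers: Long-nose pliers, 164 x 53 x 16 mm, lying behind the work; leave alone. Origin under the middle.
- tape: Roll of black tape, 57 mm across, 19 mm high; leave alone. Origin under its centre.
- tub: Small round screw-top tub, 50 mm across, 46 mm high; leave alone. Origin under its centre.
There are look-alikes about, which are no part of the job. Leave any brown or orange look-alike of the die alone.

How it is judged (in metres and radians):
On the way, in this order (a step that is already met when the one before it is completed fails the run):
1. the die stands flat on the bed between the jaws and is let go (x of die in the frame of clamp between -0.008 and 0.008 m and y of die in the frame of clamp between -0.046 and -0.034 m and z of die in the frame of clamp between 0.018 and 0.0225 m and angle between the y axis of die and the y axis of clamp, either way round below 0.15 rad and contact force between the fingers and die below 0.2 N), for 0.2 s.
2. the knob's limiter has slipped by at least one click (y of knob_mark in the frame of collar below -0.00349167 m), for 0.1 s.
At the end, for the whole second after the job is handed in: The die stands flat on the bed (underside 18 to 22.5 mm up), within 8 mm of the clamp's centre line, along the clamp to 0.15 rad, pressed by the pad with more than 5 N; the knob has slipped one to four clicks past its collar mark (0.22 to 1.42 rad) and is let go (x of die in the frame of clamp between -0.008 and 0.008 m and y of die in the frame of clamp between -0.046 and -0.034 m and z of die in the frame of clamp between 0.018 and 0.0225 m and angle between the y axis of die and the y axis of clamp, either way round below 0.15 rad and contact force between die and pad above 5 N and y of knob_mark in the frame of collar below -0.00349167 m and x of knob_mark in the frame of collar above 0.00240361 m and linear speed of die below 0.01 m/s and contact force between the fingers and clamp below 0.2 N); the robot touches nothing.
It fails at once if the limiter is turned past four clicks (x of knob_mark in the frame of collar below 0.00240361 m).
It fails at once if the die is rammed into the clamp (over 60 N) (contact force between die and clamp above 60 N).
It fails at once if pliers, tape roll or tub pushed more than 30 mm (distance of any of pliers, tape, tub from where it was at the start of the episode above 0.03 m).
It also fails if it takes over 72 s, if anything falls off the work surface, if the arm or the gripper's body presses on something with over 40 N, if the wrist force passes 120 N, or if a joint passes its speed limit or range.

## Robot

A 7-joint arm with a two-finger parallel gripper is mounted at the origin on a cart in front of the work surface, level with it; the furniture and walls round the work are solid. World frame = base frame: x ahead of the robot, y to its left, z up, the work surface at z = 0. Lengths are in mm, angles in rad, forces in N, time in s.
With the tool pointing down it reaches from about 425 to 875 mm from the base axis. Payload 8.4 kg.
Tool frame: the origin (TCP) lies at the very end of the fingers, on their centre line; the grasp point (between the pads) lies 19 mm behind it; x points along the fingers, y is the direction in which the jaws open and shut, and the axes are right-handed (so a half turn about x gives the same grasp; the last joint's range is limited). The gripper opens to 87 mm and grips with 3 to 60 N. Pads are 19 mm wide; open, the fingers measure 117 mm over their backs; the gripper's body (75 mm by 190 mm) begins 51 mm behind the grasp point.
Start: joints at [1.246, 0.333, 0.04, 1.465, -0.013, 1.343, -0.059], TCP at [145.505, -633.476, 222.546] pointing down, gripper open.
Joint ranges: [-2.58, 2.58], [-0.38, 2.09], [-1.3, 1.39], [0.25, 2.4], [-1.5, 4.64], [0.08, 2.09], [-2.65, 2.65]. Speed limits (rad/s): [2.22, 2.22, 2.79, 2.79, 3.14, 3.14, 3.14].

## Interface

Orientations are given as a unit quaternion [x, y, z, w].
In Python, from station import robot gives the robot as it stands.
- The arm moves only by the shell command python3 -m creep 'ROWS' [FORCE]. ROWS is JSON, a list of rows, each an object with "claw": the gripper command: -1 is shut, 1 is fully open, values between are in proportion; "xyz": the shift along the world's x, y, z in m, a list of three; "turn": the turn about the world's z in rad. A call has exactly 10 rows; each row is the pose to reach, as a shift and turn from the pose commanded when the call began; what a row does not reach only later rows make up. A row lasts 1/8 s, in which the tool goes at most 62.5 mm and 10.7 degrees, less where a joint would pass 70% of its speed; a pose out of reach is approached as far as the arm can. A call with a gripper value outside its range is refused whole. The fingers move at their own pace and stop on an object; FORCE is the grip in N (left out, the last holds). Time passes only in rows, so rows that repeat a pose let the fingers close, or fill a call up. It gives the time, the measured TCP pose, the force and the opening at its end, in the units of the state.
- robot.observe(): the state, without advancing time (a new reading comes with each control period).
- robot.get_image(name): name is "scene" or "top"; returns a dict with "img" (400x640x3 uint8, red, green, blue), "K" (3x3 intrinsics, pixels), "position" and "orientation" of the camera in the world. Camera axes: x right, y up, looking along -z (the intrinsics and any distortion apply to the point x, -y, -z); pixel columns grow to the right and rows downward; lengths in mm; the calibration is good to about 2 mm. A picture is of the moment at which its call begins. There is no depth.
- robot.sign_off(): hands the job in, once; it reports no verdict.
The state is a dict: "t": time; "joint_positions": joint angles; "dq": joint speeds; "tau": joint torques, N m; "ee_pos": TCP position; "orientation": TCP orientation; "ft_force": force on the tool from outside, world axes, zero at the start; "wrist_torque": the same for the moment, N m; "opening": opening from 0.0 (shut) to 1.0 (fully open).
Only numpy, scipy, OpenCV 4.12 (cv2) and the standard library are available. Lean on these libraries where they do the work, as an engineer would, in place of code of your own. Each camera call takes 0.05 s, during which the arm holds its last target. There are 200 camera calls.

## Working session

There is one attempt and no reset: what is moved stays moved. The work goes in short steps, Python scripts to look and compute and a shell command to move; the robot and the scene stay as the last step left them, time stands still between calls to the robot, and variables do not carry over. Pictures are saved under pics/ and viewed, about 8 in all and at most 12, crops included, and the job is handed in when it is done.

```bash
mkdir -p pics; cat > h.py <<'E'
import numpy as np, cv2
from scipy.spatial.transform import Rotation as R
from station import robot
def shot(name,fn=None):
    d=robot.get_image(name)
    if fn: cv2.imwrite('pics/'+fn,cv2.cvtColor(d['img'],cv2.COLOR_RGB2BGR))
    return d
def ray(d,u,v):
    K=np.array(d['K']);c=np.linalg.inv(K)@[u,v,1]
    return np.array(d['position']),R.from_quat(d['orientation']).apply([c[0],-c[1],-c[2]])
def onz(d,u,v,z):
    p,r=ray(d,u,v);return p+r*(z-p[2])/r[2]
def proj(d,P):
    c=R.from_quat(d['orientation']).inv().apply(np.atleast_2d(P)-np.array(d['position']))
    q=(np.array(d['K'])@np.c_[c[:,0],-c[:,1],-c[:,2]].T).T
    return q[:,:2]/q[:,2:]
E
python3 - <<'E'
from h import *
for n in('scene','top'):
    d=shot(n,n+'0.png');print({k:v for k,v in d.items() if k!='img'})
print(robot.observe())
E
```

```text
{'K': array([[374.42647605,   0.        , 314.60978081],
       [  0.        , 374.42647605, 199.71891905],
       [  0.        ,   0.        ,   1.        ]]), 'position': array([ 82.78377425, 545.223229  , 688.02249941]), 'orientation': array([-0.1761343 ,  0.33424022,  0.82705076, -0.41622977])}
{'K': array([[455.30548059,   0.        , 314.27438577],
       [  0.        , 455.30548059, 202.63671028],
       [  0.        ,   0.        ,   1.        ]]), 'position': array([ 416.44705255,  186.93105015, 1098.4292163 ]), 'orientation': array([ 0.07304524, -0.05017187, -0.70403687,  0.70461285])}
{'t': 0.1, 'joint_positions': array([ 1.24581019,  0.33386525,  0.03991249,  1.46616388, -0.01341907,
        1.3432795 , -0.05850585]), 'dq': array([-0.00048188, -0.00035704,  0.00049116, -0.00157797,  0.00014688,
        0.00104465, -0.00073222]), 'tau': array([ 4.41125332e-03, -6.57800889e+01,  1.34007644e+00, -4.04702210e+01,
       -5.99058741e-02,  4.10826795e-02,  1.69267923e-04]), 'ee_pos': array([ 145.38424997, -633.11256232,  221.74184903]), 'orientation': array([-0.70251796, -0.08014052,  0.70269782, -0.07913148]), 'ft_force': array([-0.65058119, -0.04195487,  0.21041438]), 'wrist_torque': array([ 0.01905008, -0.05574933,  0.03470737]), 'opening': 1.000308125469082}
```

View pics/top0.png

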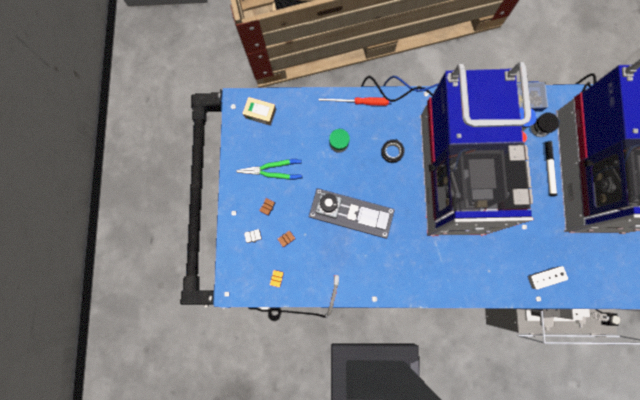

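View pics/scene0.png

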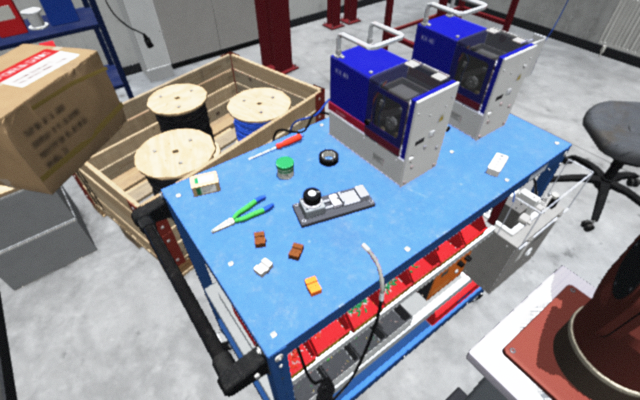

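The top view has the grey die at (253,236) and the clamp at about (350,213), with the knob at (329,203) and the jaws to the right. The scene view has the die at (263,267) and the knob at (312,196). Next I measure both.

```bash
python3 - <<'E'
from h import *
t=cv2.imread('pics/top0.png');s=cv2.imread('pics/scene0.png')
a=cv2.resize(t[180:265,235:405],(800,400),interpolation=cv2.INTER_CUBIC)
b=cv2.resize(s[180:280,245:385],(560,400),interpolation=cv2.INTER_CUBIC)[:, :]
b=cv2.resize(b,(280,200))
cv2.imwrite('pics/crop0.png',a)
d={n:shot(n) for n in('top','scene')}
def mask(n,x0,x1,y0,y1):
    im=d[n]['img'].astype(int);m=(im[...,2]-im[...,0]<45).astype(np.uint8)
    o=np.zeros_like(m);o[y0:y1,x0:x1]=m[y0:y1,x0:x1]
    k,l,st,c=cv2.connectedComponentsWithStats(o);i=1+np.argmax(st[1:,4]);return l==i
for nm,n,box,z in(('die','top',(240,266,226,248),12),('die','scene',(250,276,254,280),10),('clamp','top',(300,402,180,245),12)):
    m=mask(n,*box);ys,xs=np.nonzero(m)
    cs,_=cv2.findContours(m.astype(np.uint8),0,1);c=max(cs,key=cv2.contourArea)[:,0].astype(float)
    w=np.array([onz(d[n],u,v,z)[:2] for u,v in c],np.float32)
    r=cv2.minAreaRect(w);print(nm,n,m.sum(),xs.mean(),ys.mean(),r,cv2.boxPoints(r).round().tolist())
for nm,n,box in(('knob','top',(318,340,192,216)),('knob','scene',(300,325,184,212))):
    im=d[n]['img'].astype(int);x0,x1,y0,y1=box;m=im[y0:y1,x0:x1].max(2)<60
    ys,xs=np.nonzero(m);print(nm,n,m.sum(),xs.mean()+x0,ys.mean()+y0,onz(d[n],xs.mean()+x0,ys.mean()+y0,64))
E
```

```text
die top 169 252.42603550295857 235.77514792899407 ((527.130615234375, 371.1759948730469), (27.063419342041016, 37.75593566894531), 14.123092651367188) [[509.0, 386.0], [519.0, 350.0], [545.0, 356.0], [536.0, 393.0]]
die scene 223 263.0269058295964 266.78923766816143 ((527.2855224609375, 368.1800842285156), (32.82555389404297, 41.28144454956055), 13.25912857055664) [[507.0, 385.0], [516.0, 344.0], [548.0, 352.0], [539.0, 392.0]]
clamp top 2417 351.36946628051305 213.0049648324369 ((582.7920532226562, 133.9043426513672), (193.63333129882812, 73.35081481933594), 74.28834533691406) [[521.0, 51.0], [592.0, 31.0], [644.0, 217.0], [574.0, 237.0]]
knob top 7 328.0 210.71428571428572 [579.92468623 189.23047605  64.        ]
knob scene 142 311.443661971831 198.67605633802816 [587.43863044 194.33011042  64.        ]
```

View pics/crop0.png

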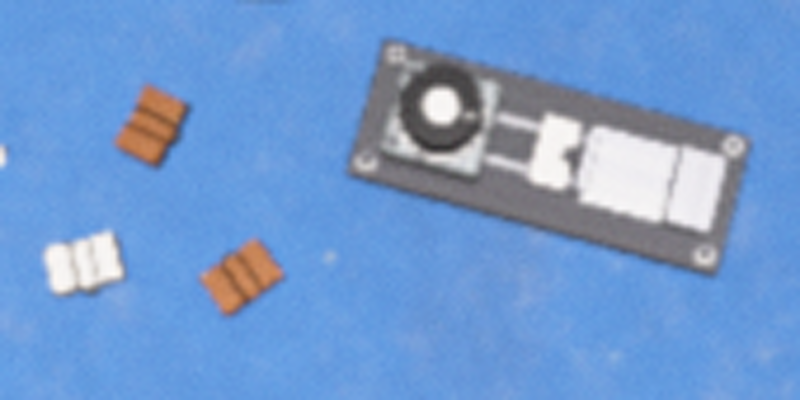

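The crop shows the die with its long side along the image row and the knob centre near (441,107), with its white mark tick at (470,115). The brown look-alikes sit beside it. I'll check the knob, the tool yaw and where the machines stand.

```bash
python3 - <<'E'
from h import *
t=shot('top');s=shot('scene')
f=lambda x,y:(235+x/4.706,180+y/4.706)
print('knob',onz(t,*f(441,107),70),'exp',np.array([582.8,133.9])+60*np.array([.271,.963]))
for nm,p in(('gap',(577,175)),('fixedface',(583,165)),('blockend',(722,190)),('carr0',(532,152))):print(nm,onz(t,*f(*p),32).round(1))
print('machine',[onz(t,u,v,0).round() .tolist() for u,v in((428,235),(522,228),(425,100))])
C=np.array([582.8,133.9]);ey=np.array([.271,.963]);ex=np.array([.963,-.271])
P=lambda x,y,z:[*(C+ex*x+ey*y),z]
pts=[P(0,60,70),P(0,-60,32),P(0,-40.5,20),P(-37,-98,12),P(37,98,12),[527,371,16]]
print(proj(t,pts).round(1).tolist(),proj(s,pts).round(1).tolist())
print(R.from_quat(robot.observe()['orientation']).as_matrix().round(3))
E
```

```text
knob [597.48496849 187.56030234  70.        ] exp [599.06 191.68]
gap [569.4 119.5  32. ]
fixedface [574.5 116.4  32. ]
blockend [561.8  47.4  32. ]
carr0 [581.1 141.9  32. ]
machine [[531.0, -51.0, 0.0], [548.0, -274.0, 0.0], [873.0, -57.0, 0.0]]
[[326.9, 202.1], [376.1, 218.4], [367.6, 216.9], [386.8, 238.7], [316.1, 187.7], [252.2, 235.8]] [[309.4, 193.6], [354.9, 192.1], [347.5, 197.5], [374.6, 203.7], [290.6, 204.3], [261.8, 265.7]]
[[-0.     0.224 -0.975]
 [ 0.    -0.975 -0.224]
 [-1.    -0.001  0.   ]]
```

```bash
python3 - <<'E'
from h import *
t=shot('top');im=cv2.cvtColor(t['img'],cv2.COLOR_RGB2GRAY)
C=np.array([581.5,129.7]);ey=np.array([.271,.963]);ex=np.array([.963,-.271])
def prof(z,ys,xs):
    o=[]
    for y in ys:
        q=proj(t,[[*(C+ex*x+ey*y),z] for x in xs]).astype(np.float32)
        o.append(cv2.remap(im,q[None,:,0],q[None,:,1],cv2.INTER_CUBIC)[0].mean())
    return np.array(o).round().astype(int)
ys=np.arange(-110,-10,1.5);xs=np.arange(-12,13,3)
print('z32',list(zip(ys.tolist(),prof(32,ys,xs).tolist())))
# across x at fixed block (z32) and base (z12)
X=np.arange(-50,50,2.)
def profx(z,ys):
    return list(zip(X.tolist(),np.array([np.mean([cv2.remap(im,*[proj(t,[[*(C+ex*x+ey*y),z]]).astype(np.float32)[:,i:i+1] for i in(0,1)],cv2.INTER_CUBIC)[0,0] for y in ys]) for x in X]).round().astype(int).tolist()))
print('xblock',profx(32,range(-80,-62,3)))
print('xknob',profx(70,[57,60,63]))
ys=np.arange(30,110,2.)
print('yknob',list(zip(ys.tolist(),prof(70,ys,[-3,0,3]).tolist())))
print('ybaseend12',list(zip(ys[25:].tolist(),prof(12,ys[25:],[-10,0,10]).tolist())))
a=cv2.resize(t['img'][190:245,305:400],(760,440),interpolation=cv2.INTER_CUBIC);cv2.imwrite('pics/cl.png',a[...,::-1])
E
```

```text
z32 [(-110.0, 145), (-108.5, 146), (-107.0, 146), (-105.5, 146), (-104.0, 147), (-102.5, 148), (-101.0, 149), (-99.5, 150), (-98.0, 151), (-96.5, 150), (-95.0, 147), (-93.5, 140), (-92.0, 129), (-90.5, 122), (-89.0, 120), (-87.5, 120), (-86.0, 119), (-84.5, 128), (-83.0, 158), (-81.5, 202), (-80.0, 230), (-78.5, 237), (-77.0, 237), (-75.5, 235), (-74.0, 234), (-72.5, 234), (-71.0, 234), (-69.5, 236), (-68.0, 237), (-66.5, 237), (-65.0, 238), (-63.5, 237), (-62.0, 234), (-60.5, 219), (-59.0, 198), (-57.5, 202), (-56.0, 224), (-54.5, 237), (-53.0, 241), (-51.5, 241), (-50.0, 240), (-48.5, 240), (-47.0, 240), (-45.5, 240), (-44.0, 240), (-42.5, 239), (-41.0, 240), (-39.5, 239), (-38.0, 239), (-36.5, 239), (-35.0, 240), (-33.5, 240), (-32.0, 240), (-30.5, 240), (-29.0, 240), (-27.5, 240), (-26.0, 240), (-24.5, 241), (-23.0, 240), (-21.5, 240), (-20.0, 236), (-18.5, 230), (-17.0, 230), (-15.5, 233), (-14.0, 225), (-12.5, 196), (-11.0, 160)]
xblock [(-50.0, 150), (-48.0, 150), (-46.0, 149), (-44.0, 147), (-42.0, 140), (-40.0, 116), (-38.0, 100), (-36.0, 118), (-34.0, 135), (-32.0, 141), (-
[... 1221 characters left out ...]
 147), (36.0, 166), (38.0, 181), (40.0, 149), (42.0, 110), (44.0, 108), (46.0, 126), (48.0, 120), (50.0, 111), (52.0, 150), (54.0, 215), (56.0, 244), (58.0, 246), (60.0, 245), (62.0, 245), (64.0, 246), (66.0, 244), (68.0, 230), (70.0, 176), (72.0, 112), (74.0, 78), (76.0, 73), (78.0, 73), (80.0, 81), (82.0, 106), (84.0, 119), (86.0, 116), (88.0, 116), (90.0, 118), (92.0, 118), (94.0, 116), (96.0, 116), (98.0, 127), (100.0, 138), (102.0, 145), (104.0, 146), (106.0, 144), (108.0, 143)]
ybaseend12 [(80.0, 123), (82.0, 120), (84.0, 130), (86.0, 145), (88.0, 141), (90.0, 122), (92.0, 114), (94.0, 117), (96.0, 118), (98.0, 118), (100.0, 119), (102.0, 121), (104.0, 135), (106.0, 145), (108.0, 146)]
```

View pics/cl.png

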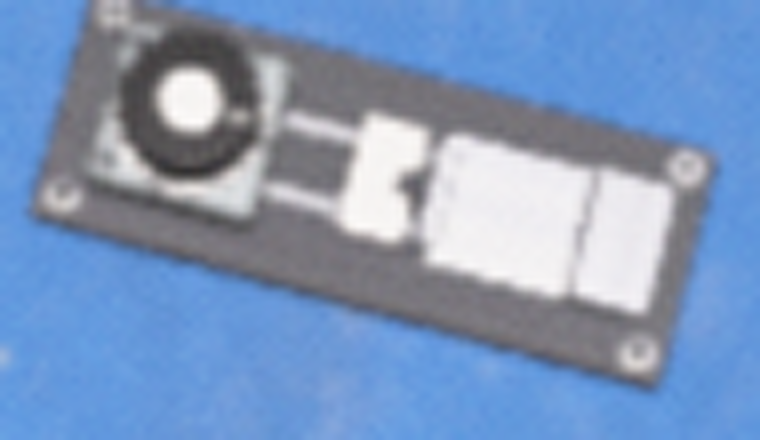

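```bash
python3 -m creep '[{"claw":1,"xyz":[0.06,0.01,0.01],"turn":0},{"claw":1,"xyz":[0.12,0.02,0.03],"turn":0},{"claw":1,"xyz":[0.17,0.05,0.05],"turn":0},{"claw":1,"xyz":[0.21,0.10,0.07],"turn":0},{"claw":1,"xyz":[0.25,0.15,0.08],"turn":0},{"claw":1,"xyz":[0.28,0.20,0.08],"turn":0},{"claw":1,"xyz":[0.30,0.26,0.08],"turn":0},{"claw":1,"xyz":[0.31,0.32,0.08],"turn":0},{"claw":1,"xyz":[0.31,0.38,0.08],"turn":0},{"claw":1,"xyz":[0.31,0.44,0.08],"turn":0}]' 25; python3 -c "
from h import *;o=robot.observe();print(o['joint_positions'].round(2),R.from_quat(o['orientation']).as_matrix()[:,1])"
```

```text
t: 1.6
ee_pos: [455.4, -191.3, 302.7]
orientation: [0.703, 0.08, -0.702, 0.08]
ft_force: [0.7, 0.3, 1.0]
opening: 0.999
[ 0.61 -0.   -0.3   1.69 -0.    1.45 -1.03] [ 2.24383344e-01 -9.74500887e-01  3.68387688e-04]
```

The zoomed clamp shows the knob at (190,100), the carriage at (385,180), the open bed from 430 to 585 and the fixed jaw from 590 to 665. The profiles put the clamp origin at about (582.7,130.9), the knob at (599.0,188.7) and the bed at (571.7,91.9), with clamp y at 74.3°. Now to above the die.

```bash
python3 -m creep '[{"claw":1,"xyz":[0.007,0.058,0],"turn":0.16},{"claw":1,"xyz":[0.014,0.116,0],"turn":0.32},{"claw":1,"xyz":[0.021,0.174,0],"turn":0.48},{"claw":1,"xyz":[0.028,0.232,-0.01],"turn":0.64},{"claw":1,"xyz":[0.035,0.290,-0.03],"turn":0.80},{"claw":1,"xyz":[0.042,0.347,-0.05],"turn":0.96},{"claw":1,"xyz":[0.049,0.404,-0.07],"turn":1.12},{"claw":1,"xyz":[0.056,0.461,-0.09],"turn":1.28},{"claw":1,"xyz":[0.065,0.518,-0.11],"turn":1.44},{"claw":1,"xyz":[0.0716,0.5623,-0.13],"turn":1.59}]'; python3 -m creep '[{"claw":0.2,"xyz":[0,0,0],"turn":0},{"claw":0.2,"xyz":[0,0,-0.04],"turn":0},{"claw":0.2,"xyz":[0,0,-0.06],"turn":0},{"claw":0.2,"xyz":[0,0,-0.06],"turn":0},{"claw":0.2,"xyz":[0,0,-0.06],"turn":0},{"claw":0.2,"xyz":[0,0,-0.06],"turn":0},{"claw":0.2,"xyz":[0,0,-0.06],"turn":0},{"claw":0.2,"xyz":[0,0,-0.06],"turn":0},{"claw":0.2,"xyz":[0,0,-0.06],"turn":0},{"claw":0.2,"xyz":[0,0,-0.06],"turn":0}]'
python3 - <<'E'
from h import *
o=robot.observe();print(o['joint_positions'].round(2),R.from_quat(o['orientation']).as_matrix()[:,1])
s=shot('scene');t=shot('top')
a=cv2.resize(s['img'][195:305,190:340],(600,440),interpolation=cv2.INTER_CUBIC)
b=cv2.resize(t['img'][195:275,205:305],(500,400),interpolation=cv2.INTER_CUBIC)
c=np.zeros((440,1100,3),np.uint8);c[:,:600]=a;c[:400,600:]=b
cv2.imwrite('pics/die1.png',cv2.resize(c,(800,320))[...,::-1])
E
```

```text
t: 2.85
ee_pos: [527.0, 371.2, 171.8]
orientation: [0.434, 0.559, -0.433, 0.558]
ft_force: [0.6, -0.3, 0.4]
opening: 1.002
t: 4.1
ee_pos: [527.1, 368.8, 112.5]
orientation: [0.435, 0.557, -0.435, 0.557]
ft_force: [1.4, 0.2, -0.1]
opening: 0.601
[-0.1   0.51 -0.78  1.58  0.38  1.21 -0.71] [ 9.70133717e-01  2.42570726e-01 -1.17903925e-04]
```

View pics/die1.png

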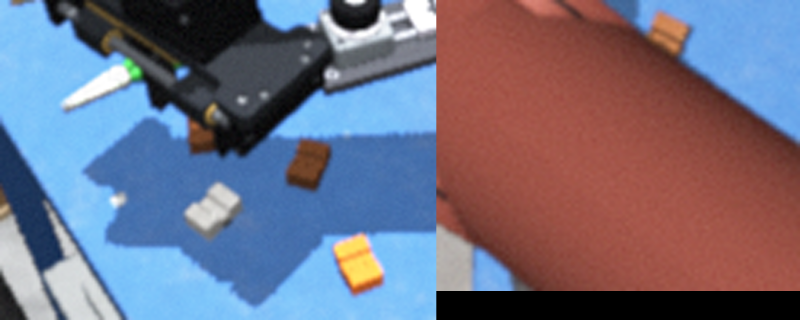

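The scene half shows the die clear below the gripper, at about (213,210) in the composite. The arm hides it from the top camera. The y reading drifted by 2.5 mm, so I check that before descending.

```bash
python3 - <<'E'
from h import *
for i in range(5):
    s=shot('scene');o=robot.observe();print(o['t'],o['ee_pos'].round(1),o['joint_positions'].round(4))
print(proj(s,[o['ee_pos'],[527,371,16],[527,371,0]]))
im=s['img'].astype(int);sub=im[240:285,225:290];m=((sub.max(2)-sub.min(2)<30)&(sub.mean(2)>110)).astype(np.uint8)
k,l,st,c=cv2.connectedComponentsWithStats(m);i=1+np.argmax(st[1:,4]);print(st[i],c[i]+[225,240])
cs,_=cv2.findContours((l==i).astype(np.uint8),0,1)
w=np.array([onz(s,u+225,v+240,8)[:2] for u,v in cs[0][:,0]],np.float32);print(cv2.minAreaRect(w),proj(s,[[527,371,8]]))
E
```

```text
4.25 [527.1 368.8 112.5] [-0.0964  0.5146 -0.7815  1.5795  0.3802  1.2059 -0.7055]
4.3 [527.1 368.8 112.5] [-0.0963  0.5146 -0.7816  1.5796  0.3802  1.2058 -0.7055]
4.35 [527.1 368.8 112.5] [-0.0963  0.5146 -0.7815  1.5795  0.3801  1.2058 -0.7055]
4.4 [527.1 368.8 112.5] [-0.0964  0.5146 -0.7816  1.5796  0.3802  1.2059 -0.7055]
4.45 [527.1 368.8 112.5] [-0.0964  0.5145 -0.7815  1.5795  0.3801  1.2059 -0.7055]
[[257.09514485 236.90374338]
 [261.76583192 265.67073919]
 [262.6029948  269.88528575]]
[ 29  18  19  19 199] [262.6281407  266.90452261]
((528.7103271484375, 368.45770263671875), (29.638656616210938, 40.80569076538086), 16.304040908813477) [[262.18736843 267.79288925]]
```

```bash
python3 -m creep '[{"claw":0.2,"xyz":[0,0.001,-0.03],"turn":0},{"claw":0.2,"xyz":[0,0.001,-0.06],"turn":0},{"claw":0.2,"xyz":[0,0.001,-0.08],"turn":0},{"claw":0.2,"xyz":[0,0.001,-0.095],"turn":0},{"claw":0.2,"xyz":[0,0.001,-0.107],"turn":0},{"claw":0.2,"xyz":[0,0.001,-0.107],"turn":0},{"claw":0.2,"xyz":[0,0.001,-0.107],"turn":0},{"claw":-0.6,"xyz":[0,0.001,-0.107],"turn":0},{"claw":-0.6,"xyz":[0,0.001,-0.107],"turn":0},{"claw":-1,"xyz":[0,0.001,-0.107],"turn":0}]' 25;python3 -m creep '[{"claw":-1,"xyz":[0,0,0],"turn":0},{"claw":-1,"xyz":[0,0,0],"turn":0},{"claw":-1,"xyz":[0,0,0],"turn":0},{"claw":-1,"xyz":[0,0,0],"turn":0},{"claw":-1,"xyz":[0,0,0],"turn":0},{"claw":-1,"xyz":[0,0,0],"turn":0},{"claw":-1,"xyz":[0,0,0],"turn":0},{"claw":-1,"xyz":[0,0,0.02],"turn":0},{"claw":-1,"xyz":[0,0,0.05],"turn":0},{"claw":-1,"xyz":[0,0,0.1],"turn":0}]'
```

```text
t: 5.7
ee_pos: [527.2, 369.9, 5.8]
orientation: [0.435, 0.557, -0.435, 0.557]
ft_force: [0.6, -0.1, 0.3]
opening: 0.347
t: 6.95
ee_pos: [526.2, 369.1, 106.1]
orientation: [0.434, 0.558, -0.436, 0.557]
ft_force: [-0.2, 1.3, -1.6]
opening: 0.27
```

Gripped: the opening of about 23.5 mm matches the die. Moving to hover over the bed.

```bash
python3 -m creep '[{"claw":-1,"xyz":[0.006,-0.037,0.01],"turn":-0.074},{"claw":-1,"xyz":[0.012,-0.074,0.02],"turn":-0.148},{"claw":-1,"xyz":[0.018,-0.111,0.02],"turn":-0.222},{"claw":-1,"xyz":[0.025,-0.15,0.02],"turn":-0.3},{"claw":-1,"xyz":[0.031,-0.19,0.02],"turn":-0.37},{"claw":-1,"xyz":[0.038,-0.23,0.02],"turn":-0.45},{"claw":-1,"xyz":[0.042,-0.26,0.01],"turn":-0.5},{"claw":-1,"xyz":[0.0455,-0.277,0],"turn":-0.519},{"claw":-1,"xyz":[0.0455,-0.277,-0.03],"turn":-0.519},{"claw":-1,"xyz":[0.0455,-0.277,-0.05],"turn":-0.519}]'
python3 - <<'E'
from h import *
s=shot('scene');s=shot('scene');o=robot.observe();print(o['ee_pos'].round(1),R.from_quat(o['orientation']).as_matrix()[:,1])
a=cv2.resize(s['img'][150:240,265:400],(780,520),interpolation=cv2.INTER_CUBIC);cv2.imwrite('pics/hov.png',a[...,::-1])
t=shot('top','thov.png')
E
```

```text
t: 8.2
ee_pos: [571.7, 93.5, 53.7]
orientation: [-0.563, -0.428, 0.564, -0.427]
ft_force: [-0.2, 1.4, -1.7]
opening: 0.271
[570.6  93.5  52.9] [ 0.9631948  -0.26876565 -0.00455989]
```

View pics/hov.png

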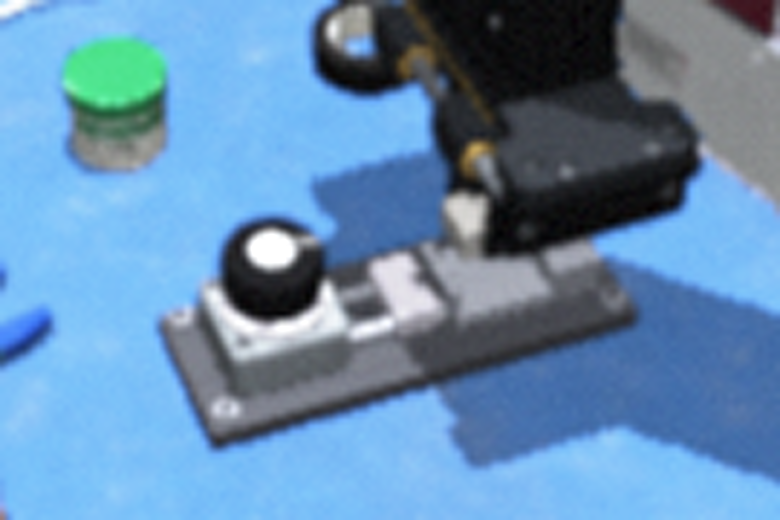

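The hover view shows the die's left end at (465,220) in the crop between the fingers, the knob cap at (270,250) and the sprung pad beside the bed. I project my estimates onto it to compare.

```bash
python3 - <<'E'
from h import *
s=shot('scene')
C=np.array([582.7,130.9]);ey=np.array([.2706,.9627]);ex=np.array([.9627,-.2706])
P=lambda x,y,z:[*(C+ex*x+ey*y),z]
D=np.array([570.6,93.5])
Q=lambda x,y,z:[*(D+ex*x+ey*y),z]
f=lambda a:((proj(s,a)-[265,150])*5.778).round().tolist()
print('cap',f([P(0,60,70)]));im=s['img'].astype(int);sub=im[185:203,300:325];m=sub.min(2)>215;ys,xs=np.nonzero(m);print(m.sum(),((xs.mean()+300-265+.5)*5.778,(ys.mean()+185-150+.5)*5.778))
print('block top corners -84,-60',f([P(x,y,32) for x in(-20,20) for y in(-84,-60)]))
print('pad/bed edges',f([P(x,-20,31) for x in(-17,17)]),'bed',f([P(x,y,20) for x in(-20,20) for y in(-20,-60)]))
print('base',f([P(x,y,12) for x in(-37,37) for y in(-98,98)]))
print('die +y face',f([Q(x,18,z) for z in(47,63) for x in(-12,12)]))
E
```

```text
cap [[263.0, 249.0]]
44 (np.float64(274.98027272727256), np.float64(258.82813636363625))
block top corners -84,-60 [[596.0, 257.0], [545.0, 271.0], [555.0, 197.0], [506.0, 211.0]]
pad/bed edges [[456.0, 292.0], [424.0, 240.0]] bed [[458.0, 315.0], [543.0, 291.0], [421.0, 254.0], [504.0, 231.0]]
base [[638.0, 307.0], [210.0, 432.0], [564.0, 198.0], [154.0, 311.0]]
die +y face [[457.0, 260.0], [434.0, 223.0], [459.0, 232.0], [436.0, 195.0]]
```

Projections agree within about 1–2 mm (die-to-clamp offset about 1 mm). I correct by (+1.2, -1.2) mm and descend to just below the jaw tops.

```bash
python3 -m creep '[{"claw":-1,"xyz":[0.0012,-0.0012,0],"turn":0},{"claw":-1,"xyz":[0.0012,-0.0012,-0.005],"turn":0},{"claw":-1,"xyz":[0.0012,-0.0012,-0.01],"turn":0},{"claw":-1,"xyz":[0.0012,-0.0012,-0.013],"turn":0},{"claw":-1,"xyz":[0.0012,-0.0012,-0.0145],"turn":0},{"claw":-1,"xyz":[0.0012,-0.0012,-0.0155],"turn":0},{"claw":-1,"xyz":[0.0012,-0.0012,-0.0165],"turn":0},{"claw":-1,"xyz":[0.0012,-0.0012,-0.0165],"turn":0},{"claw":-1,"xyz":[0.0012,-0.0012,-0.0165],"turn":0},{"claw":-1,"xyz":[0.0012,-0.0012,-0.0165],"turn":0}]'
```

```text
t: 9.65
ee_pos: [573.9, 91.6, 39.1]
orientation: [0.564, 0.427, -0.564, 0.427]
ft_force: [0.2, -0.1, -2.0]
opening: 0.269
```

```bash
python3 - <<'E'
from h import *
for i in range(4):
    s=shot('scene');o=robot.observe();print(o['t'],o['ee_pos'].round(1),o['ft_force'].round(1),R.from_quat(o['orientation']).as_matrix()[:,0].round(3))
a=cv2.resize(s['img'][165:225,300:390],(780,520),interpolation=cv2.INTER_CUBIC);cv2.imwrite('pics/hov2.png',a[...,::-1])
E
```

```text
9.7 [573.9  91.6  39.1] [ 0.2 -0.5 -1. ] [ 0. -0. -1.]
9.75 [573.8  91.6  39.1] [ 0.  -0.6 -1. ] [ 0. -0. -1.]
9.8 [573.8  91.6  39.1] [ 0.7 -0.6 -1.6] [-0. -0. -1.]
9.85 [573.8  91.6  39.1] [ 0.5  0.7 -1.6] [ 0.  0. -1.]
```

View pics/hov2.png

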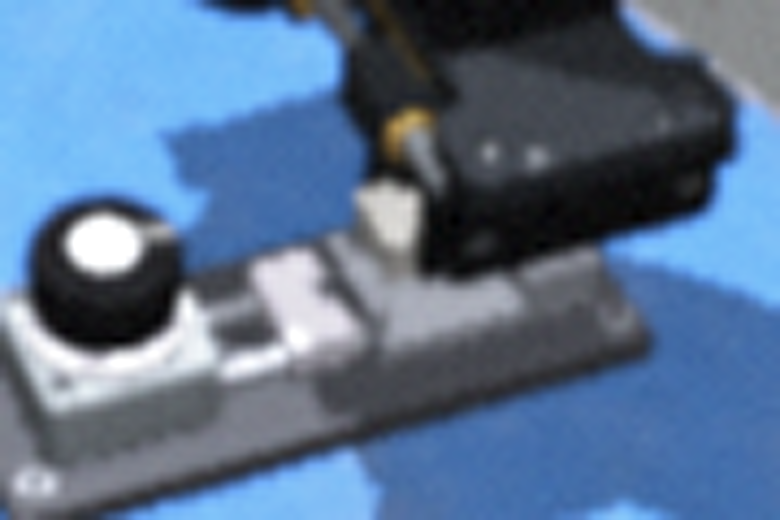

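Settled at clamp (2.1,-40.2). In the close view the die's left end, at (360,240), is about 2 mm clear of the pad's front edge, so it looks centred. Descending below the jaw tops.

```bash
python3 -m creep '[{"claw":-1,"xyz":[-0.0014,0.0004,0],"turn":0},{"claw":-1,"xyz":[-0.0014,0.0004,0],"turn":0},{"claw":-1,"xyz":[-0.0014,0.0004,-0.001],"turn":0},{"claw":-1,"xyz":[-0.0014,0.0004,-0.002],"turn":0},{"claw":-1,"xyz":[-0.0014,0.0004,-0.003],"turn":0},{"claw":-1,"xyz":[-0.0014,0.0004,-0.004],"turn":0},{"claw":-1,"xyz":[-0.0014,0.0004,-0.0045],"turn":0},{"claw":-1,"xyz":[-0.0014,0.0004,-0.005],"turn":0},{"claw":-1,"xyz":[-0.0014,0.0004,-0.005],"turn":0},{"claw":-1,"xyz":[-0.0014,0.0004,-0.005],"turn":0}]'
```

```text
t: 11.1
ee_pos: [572.4, 92.0, 34.1]
orientation: [0.564, 0.427, -0.564, 0.427]
ft_force: [0.5, 0.9, -0.4]
opening: 0.272
```

```bash
python3 -m creep '[{"claw":-1,"xyz":[0,0,-0.001],"turn":0},{"claw":-1,"xyz":[0,0,-0.002],"turn":0},{"claw":-1,"xyz":[0,0,-0.003],"turn":0},{"claw":-1,"xyz":[0,0,-0.004],"turn":0},{"claw":-1,"xyz":[0,0,-0.005],"turn":0},{"claw":-1,"xyz":[0,0,-0.0057],"turn":0},{"claw":-1,"xyz":[0,0,-0.0064],"turn":0},{"claw":-1,"xyz":[0,0,-0.007],"turn":0},{"claw":-1,"xyz":[0,0,-0.007],"turn":0},{"claw":-1,"xyz":[0,0,-0.007],"turn":0}]';python3 -m creep '[{"claw":-1,"xyz":[0,0,-0.0002],"turn":0},{"claw":-1,"xyz":[0,0,-0.0004],"turn":0},{"claw":-1,"xyz":[0,0,-0.0006],"turn":0},{"claw":-1,"xyz":[0,0,-0.0006],"turn":0},{"claw":-1,"xyz":[0,0,-0.0006],"turn":0},{"claw":-1,"xyz":[0,0,-0.0006],"turn":0},{"claw":-1,"xyz":[0,0,-0.0006],"turn":0},{"claw":-1,"xyz":[0,0,-0.0006],"turn":0},{"claw":-1,"xyz":[0,0,-0.0006],"turn":0},{"claw":-1,"xyz":[0,0,-0.0006],"turn":0}]'
```

```text
t: 12.35
ee_pos: [572.4, 92.1, 27.1]
orientation: [0.564, 0.427, -0.564, 0.427]
ft_force: [0.5, 0.3, -0.8]
opening: 0.277
t: 13.6
ee_pos: [572.4, 92.0, 26.4]
orientation: [-0.564, -0.427, 0.564, -0.427]
ft_force: [0.4, -0.3, -1.3]
opening: 0.274
```

```bash
python3 -m creep '[{"claw":-1,"xyz":[0,0,-0.0004],"turn":0},{"claw":-1,"xyz":[0,0,-0.0006],"turn":0},{"claw":-1,"xyz":[0,0,-0.0006],"turn":0},{"claw":-0.3,"xyz":[0,0,-0.0006],"turn":0},{"claw":-0.2,"xyz":[0,0,-0.0006],"turn":0},{"claw":-0.1,"xyz":[0,0,-0.0006],"turn":0},{"claw":0.1,"xyz":[0,0,-0.0006],"turn":0},{"claw":0.1,"xyz":[0,0,-0.0006],"turn":0},{"claw":0.1,"xyz":[0,0,-0.0006],"turn":0},{"claw":0.1,"xyz":[0,0,-0.0006],"turn":0}]'; python3 -m creep '[{"claw":0.1,"xyz":[0,0,0.01],"turn":0},{"claw":0.1,"xyz":[0,0,0.03],"turn":0},{"claw":0.1,"xyz":[0,0,0.06],"turn":0},{"claw":0.5,"xyz":[0,0,0.1],"turn":0},{"claw":0.5,"xyz":[0.007,0.025,0.11],"turn":0.18},{"claw":0.5,"xyz":[0.014,0.05,0.11],"turn":0.36},{"claw":0.5,"xyz":[0.021,0.075,0.11],"turn":0.54},{"claw":0.5,"xyz":[0.0266,0.0967,0.11],"turn":0.72},{"claw":0.5,"xyz":[0.0266,0.0967,0.11],"turn":0.9},{"claw":0.5,"xyz":[0.0266,0.0967,0.11],"turn":1.08}]'
python3 - <<'E'
from h import *
s=shot('scene');s=shot('scene');o=robot.observe();print(o['ee_pos'].round(1),o['joint_positions'].round(2),o['wrist_torque'].round(3))
a=cv2.resize(s['img'][165:225,300:390],(780,520),interpolation=cv2.INTER_CUBIC);cv2.imwrite('pics/placed.png',a[...,::-1])
E
```

```text
t: 14.85
ee_pos: [572.4, 92.0, 25.8]
orientation: [-0.564, -0.427, 0.564, -0.427]
ft_force: [-0.2, -0.3, -0.5]
opening: 0.55
t: 16.1
ee_pos: [599.2, 189.3, 137.5]
orientation: [0.262, 0.657, -0.261, 0.657]
ft_force: [-0.2, 0.3, -0.2]
opening: 0.744
[599.3 188.8 137.2] [ 0.27  0.48 -0.85  1.59  0.38  1.24  0.16] [ 0.057 -0.143 -0.023]
```

View pics/placed.png

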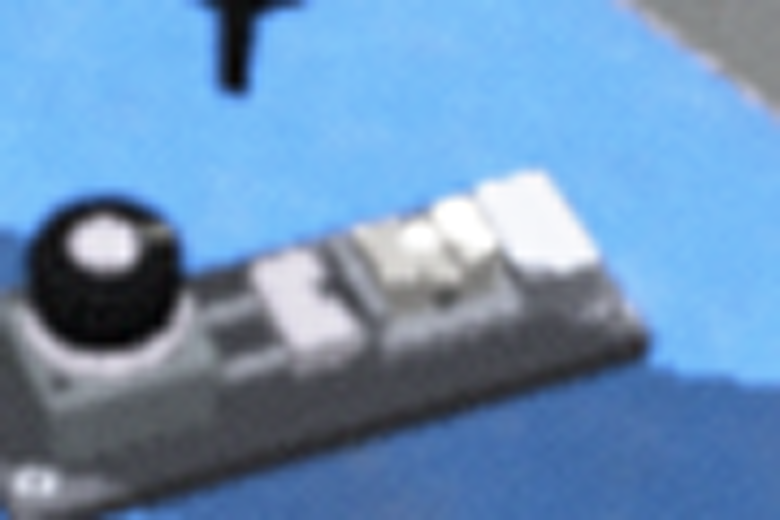

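The die sits flat between the jaws, aligned (crop 360–500, 200–310), with the fixed jaw to its right. Next I wind the wrist counter-clockwise, go down and grip the knob.

```bash
python3 -m creep '[{"claw":0.5,"xyz":[0,0,0],"turn":0.18},{"claw":0.5,"xyz":[0,0,0],"turn":0.36},{"claw":0.5,"xyz":[0,0,0],"turn":0.54},{"claw":0.5,"xyz":[0,0,0],"turn":0.72},{"claw":0.5,"xyz":[0,0,0],"turn":0.9},{"claw":0.5,"xyz":[0,0,-0.01],"turn":1.08},{"claw":0.5,"xyz":[0,0,-0.02],"turn":1.26},{"claw":0.5,"xyz":[0,0,-0.03],"turn":1.44},{"claw":0.5,"xyz":[0,0,-0.04],"turn":1.62},{"claw":0.5,"xyz":[0,0,-0.04],"turn":1.8}]'; python3 -m creep '[{"claw":0.5,"xyz":[0,0,0],"turn":0.18},{"claw":0.5,"xyz":[0,0,0],"turn":0.3},{"claw":0.5,"xyz":[0,0,-0.01],"turn":0.3},{"claw":0.5,"xyz":[0,0,-0.02],"turn":0.3},{"claw":0.5,"xyz":[0,0,-0.03],"turn":0.3},{"claw":0.5,"xyz":[0,0,-0.04],"turn":0.3},{"claw":0.5,"xyz":[0,0,-0.045],"turn":0.3},{"claw":0.5,"xyz":[0,0,-0.045],"turn":0.3},{"claw":0.5,"xyz":[0,0,-0.045],"turn":0.3},{"claw":0.5,"xyz":[0,0,-0.045],"turn":0.3}]'; python3 -c "
from h import *;o=robot.observe();print(o['joint_positions'].round(2),o['wrist_torque'].round(3),o['ee_pos'])"
```

```text
t: 17.45
ee_pos: [598.9, 188.1, 95.9]
orientation: [-0.35, 0.615, 0.35, 0.614]
ft_force: [-0.3, 1.0, 0.4]
opening: 0.751
t: 18.7
ee_pos: [599.2, 188.8, 51.2]
orientation: [-0.438, 0.555, 0.438, 0.556]
ft_force: [-0.3, -0.2, -0.2]
opening: 0.75
[ 0.45  0.76 -1.18  1.66  0.74  1.24  2.02] [ 0.198 -0.025 -0.036] [599.18959599 188.83463931  51.20977719]
```

```bash
python3 -m creep '[{"claw":0.1,"xyz":[0,0,0],"turn":0},{"claw":0.0,"xyz":[0,0,0],"turn":0},{"claw":-0.1,"xyz":[0,0,0],"turn":0},{"claw":-0.2,"xyz":[0,0,0],"turn":0},{"claw":-1,"xyz":[0,0,0],"turn":0},{"claw":-1,"xyz":[0,0,0],"turn":0},{"claw":-1,"xyz":[0,0,0],"turn":0},{"claw":-1,"xyz":[0,0,0],"turn":0},{"claw":-1,"xyz":[0,0,0],"turn":0},{"claw":-1,"xyz":[0,0,0],"turn":0}]' 30; python3 -c "
from h import *;o=robot.observe();print(o['joint_positions'].round(2),o['wrist_torque'].round(3),o['ft_force'],o['ee_pos'])"
```

```text
t: 19.95
ee_pos: [598.9, 188.7, 50.8]
orientation: [-0.438, 0.555, 0.438, 0.555]
ft_force: [-2.6, -0.1, 2.0]
opening: 0.474
[ 0.45  0.76 -1.18  1.66  0.74  1.24  2.02] [ 0.076  0.416 -0.015] [-2.6444053  -0.14024106  1.99282301] [598.89979915 188.7430642   50.83810718]
```

Gripped on the knob, well centred (2.6 N side force). I turn -1.7 rad, which is safe because the minimum is 2.0.

```bash
python3 -m creep '[{"claw":-1,"xyz":[0,0,0],"turn":-0.17},{"claw":-1,"xyz":[0,0,0],"turn":-0.34},{"claw":-1,"xyz":[0,0,0],"turn":-0.51},{"claw":-1,"xyz":[0,0,0],"turn":-0.68},{"claw":-1,"xyz":[0,0,0],"turn":-0.85},{"claw":-1,"xyz":[0,0,0],"turn":-1.02},{"claw":-1,"xyz":[0,0,0],"turn":-1.19},{"claw":-1,"xyz":[0,0,0],"turn":-1.36},{"claw":-1,"xyz":[0,0,0],"turn":-1.53},{"claw":-1,"xyz":[0,0,0],"turn":-1.7}]'; python3 -c "
from h import *;o=robot.observe();print(o['joint_positions'].round(2),o['wrist_torque'].round(3),o['ft_force'],o['ee_pos'])"
python3 -m creep '[{"claw":-1,"xyz":[0,0,0],"turn":-0.03},{"claw":-1,"xyz":[0,0,0],"turn":-0.06},{"claw":-1,"xyz":[0,0,0],"turn":-0.09},{"claw":-1,"xyz":[0,0,0],"turn":-0.12},{"claw":-1,"xyz":[0,0,0],"turn":-0.15},{"claw":-1,"xyz":[0,0,0],"turn":-0.18},{"claw":-1,"xyz":[0,0,0],"turn":-0.21},{"claw":-1,"xyz":[0,0,0],"turn":-0.24},{"claw":-1,"xyz":[0,0,0],"turn":-0.27},{"claw":-1,"xyz":[0,0,0],"turn":-0.3}]'; python3 -c "
from h import *;o=robot.observe();print(o['joint_positions'].round(2),o['wrist_torque'].round(3),o['ft_force'],o['ee_pos'],R.from_quat(o['orientation']).as_matrix()[:2,1])"
```

```text
t: 21.2
ee_pos: [600.1, 186.7, 50.9]
orientation: [0.13, 0.694, -0.131, 0.696]
ft_force: [1.4, -5.3, 1.1]
opening: 0.471
[ 0.27  0.58 -0.85  1.67  0.48  1.11  0.48] [-1.192 -0.355  0.06 ] [ 1.37869248 -5.33961151  1.12094631] [600.05725559 186.66893449  50.86146382]
t: 22.45
ee_pos: [599.8, 186.3, 50.8]
orientation: [0.231, 0.668, -0.233, 0.669]
ft_force: [0.6, -6.0, 3.7]
opening: 0.472
[ 0.23  0.56 -0.79  1.67  0.44  1.1   0.21] [-1.457 -0.048  0.05 ] [ 0.59945786 -5.98486175  3.72612198] [599.8007978  186.25421234  50.82546329] [0.61892356 0.78544859]
```

Moment 0.05 N m, as expected for free turning. I continue in steps of 0.3 rad (less than one click) and watch the moment.

```bash
python3 -m creep '[{"claw":-1,"xyz":[0,-0.001,0],"turn":-0.03},{"claw":-1,"xyz":[0,-0.001,0],"turn":-0.06},{"claw":-1,"xyz":[0,-0.001,0],"turn":-0.09},{"claw":-1,"xyz":[0,-0.001,0],"turn":-0.12},{"claw":-1,"xyz":[0,-0.001,0],"turn":-0.15},{"claw":-1,"xyz":[0,-0.001,0],"turn":-0.18},{"claw":-1,"xyz":[0,-0.001,0],"turn":-0.21},{"claw":-1,"xyz":[0,-0.001,0],"turn":-0.24},{"claw":-1,"xyz":[0,-0.001,0],"turn":-0.27},{"claw":-1,"xyz":[0,-0.001,0],"turn":-0.3}]'; python3 -c "
from h import *;o=robot.observe();print(o['wrist_torque'].round(3),R.from_quat(o['orientation']).as_matrix()[:2,1])"
```

```text
t: 23.7
ee_pos: [599.4, 185.9, 50.8]
orientation: [0.328, 0.626, -0.33, 0.626]
ft_force: [-0.4, -8.5, 3.5]
opening: 0.474
[-1.578 -0.143  0.097] [0.82337157 0.56750144]
```

```bash
python3 -m creep '[{"claw":-1,"xyz":[0,0,0],"turn":-0.03},{"claw":-1,"xyz":[0,0,0],"turn":-0.06},{"claw":-1,"xyz":[0,0,0],"turn":-0.09},{"claw":-1,"xyz":[0,0,0],"turn":-0.12},{"claw":-1,"xyz":[0,0,0],"turn":-0.15},{"claw":-1,"xyz":[0,0,0],"turn":-0.18},{"claw":-1,"xyz":[0,0,0],"turn":-0.21},{"claw":-1,"xyz":[0,0,0],"turn":-0.24},{"claw":-1,"xyz":[0,0,0],"turn":-0.27},{"claw":-1,"xyz":[0,0,0],"turn":-0.3}]'; python3 -c "
from h import *;o=robot.observe();print(o['wrist_torque'].round(3),R.from_quat(o['orientation']).as_matrix()[:2,1])"
```

```text
t: 24.95
ee_pos: [599.0, 185.7, 50.8]
orientation: [0.418, 0.569, -0.42, 0.57]
ft_force: [-2.0, -7.4, 5.3]
opening: 0.473
[-1.729  0.381  0.051] [0.95430669 0.29882549]
```

```bash
python3 -m creep '[{"claw":-1,"xyz":[0,-0.001,0],"turn":-0.03},{"claw":-1,"xyz":[0,-0.001,0],"turn":-0.06},{"claw":-1,"xyz":[0,-0.001,0],"turn":-0.09},{"claw":-1,"xyz":[0,-0.001,0],"turn":-0.12},{"claw":-1,"xyz":[0,-0.001,0],"turn":-0.15},{"claw":-1,"xyz":[0,-0.001,0],"turn":-0.18},{"claw":-1,"xyz":[0,-0.001,0],"turn":-0.21},{"claw":-1,"xyz":[0,-0.001,0],"turn":-0.24},{"claw":-1,"xyz":[0,-0.001,0],"turn":-0.27},{"claw":-1,"xyz":[0,-0.001,0],"turn":-0.3}]'; python3 -c "
from h import *;o=robot.observe();print(o['wrist_torque'].round(3),R.from_quat(o['orientation']).as_matrix()[:2,1],o['joint_positions'].round(2))"
```

```text
t: 26.2
ee_pos: [598.6, 185.6, 50.8]
orientation: [0.498, 0.501, -0.5, 0.501]
ft_force: [-2.0, -5.8, 5.6]
opening: 0.476
[-1.502  0.618  0.227] [0.99999042 0.00423279] [ 0.11  0.51 -0.62  1.68  0.33  1.06 -0.61]
```

The moment has climbed to 0.23, so the limiter is loading. Finer steps now.

```bash
python3 -m creep '[{"claw":-1,"xyz":[0,0,0],"turn":-0.02},{"claw":-1,"xyz":[0,0,0],"turn":-0.04},{"claw":-1,"xyz":[0,0,0],"turn":-0.06},{"claw":-1,"xyz":[0,0,0],"turn":-0.08},{"claw":-1,"xyz":[0,0,0],"turn":-0.1},{"claw":-1,"xyz":[0,0,0],"turn":-0.1},{"claw":-1,"xyz":[0,0,0],"turn":-0.1},{"claw":-1,"xyz":[0,0,0],"turn":-0.1},{"claw":-1,"xyz":[0,0,0],"turn":-0.1},{"claw":-1,"xyz":[0,0,0],"turn":-0.1}]'; python3 -c "
from h import *;o=robot.observe();print(o['wrist_torque'].round(3),R.from_quat(o['orientation']).as_matrix()[:2,1],o['joint_positions'].round(2))"
```

```text
t: 27.45
ee_pos: [598.4, 185.6, 50.8]
orientation: [-0.522, -0.476, 0.524, -0.476]
ft_force: [-3.8, -6.5, 5.6]
opening: 0.476
[-1.405  0.827  0.062] [ 0.99548853 -0.09487433] [ 0.09  0.5  -0.6   1.68  0.32  1.06 -0.7 ]
```

The moment dropped from 0.23 to 0.06, as a click would. I release, clear the view and check the marks.

```bash
python3 -m creep '[{"claw":-0.8,"xyz":[0,0,0],"turn":0},{"claw":0,"xyz":[0,0,0],"turn":0},{"claw":0.3,"xyz":[0,0,0],"turn":0},{"claw":0.5,"xyz":[0,0,0],"turn":0},{"claw":0.5,"xyz":[0,0,0.015],"turn":0},{"claw":0.5,"xyz":[0,0,0.05],"turn":0},{"claw":0.5,"xyz":[0,0,0.1],"turn":0},{"claw":0.5,"xyz":[0,0.04,0.13],"turn":0},{"claw":0.5,"xyz":[-0.02,0.09,0.13],"turn":0},{"claw":0.5,"xyz":[-0.04,0.14,0.13],"turn":0}]'; python3 -m creep '[{"claw":0.5,"xyz":[-0.02,0.05,0],"turn":0},{"claw":0.5,"xyz":[-0.03,0.10,0],"turn":0},{"claw":0.5,"xyz":[-0.04,0.15,0],"turn":0},{"claw":0.5,"xyz":[-0.04,0.18,0],"turn":0},{"claw":0.5,"xyz":[-0.04,0.18,0],"turn":0},{"claw":0.5,"xyz":[-0.04,0.18,0],"turn":0},{"claw":0.5,"xyz":[-0.04,0.18,0],"turn":0},{"claw":0.5,"xyz":[-0.04,0.18,0],"turn":0},{"claw":0.5,"xyz":[-0.04,0.18,0],"turn":0},{"claw":0.5,"xyz":[-0.04,0.18,0],"turn":0}]'
python3 - <<'E'
from h import *
s=shot('scene');t=shot('top');cv2.imwrite('pics/t2.png',t['img'][...,::-1])
a=cv2.resize(s['img'][170:225,295:375],(400,275),interpolation=cv2.INTER_CUBIC)
b=cv2.resize(t['img'][190:245,305:385],(800,550),interpolation=cv2.INTER_CUBIC)
k=cv2.resize(s['img'][180:212,295:327],(400,275),interpolation=cv2.INTER_CUBIC)
k2=cv2.resize(t['img'][190:217,314:345],(400,300),interpolation=cv2.INTER_CUBIC)
c=np.zeros((575,800,3),np.uint8);c[:275,:400]=a;c[:275,400:]=k;c[275:,400:]=k2;c[275:,:400]=cv2.resize(b,(400,300))
cv2.imwrite('pics/chk.png',c[...,::-1])
E
```

```text
t: 28.7
ee_pos: [558.8, 328.3, 182.7]
orientation: [0.524, 0.476, -0.522, 0.476]
ft_force: [0.6, -1.2, -1.0]
opening: 0.75
t: 29.95
ee_pos: [519.1, 506.5, 180.9]
orientation: [0.523, 0.476, -0.523, 0.476]
ft_force: [0.7, -0.3, -0.3]
opening: 0.747
```

View pics/chk.png

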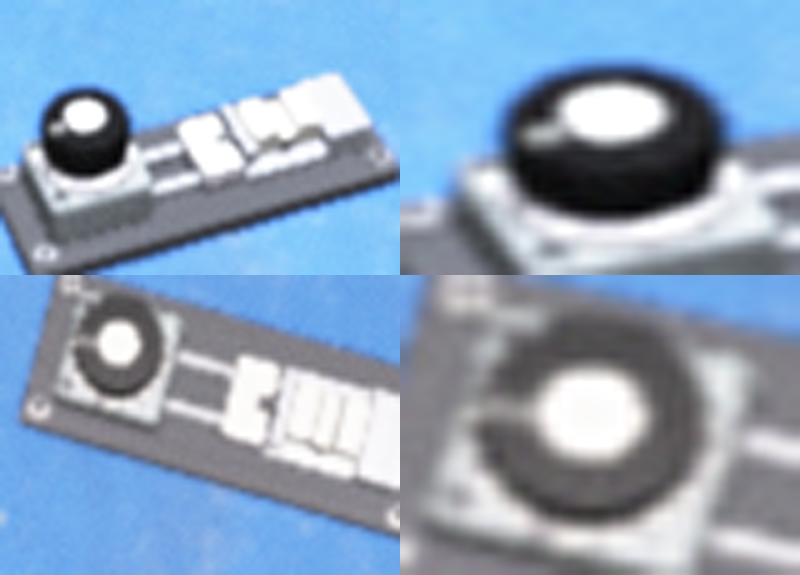

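Top view: the mark now points left, about 2.9 rad clockwise of its start, and the die is between pad and fixed jaw. The collar's line can't be resolved at this size, so I look for it numerically and refine the knob centre.

```bash
python3 - <<'E'
from h import *
C=np.array([582.7,130.9]);ey=np.array([.2706,.9627]);ex=np.array([.9627,-.2706])
for n in('top','scene'):
    d=shot(n);q=proj(d,[[599,188.7,70]])[0];im=d['img'].min(2)
    x0,y0=(q-9).astype(int);sub=im[y0:y0+18,x0:x0+18]
    m=(sub>200).astype(np.uint8);k,l,st,c=cv2.connectedComponentsWithStats(m)
    i=min(range(1,k),key=lambda j:np.hypot(*(c[j]+[x0,y0]-q)) if st[j,4]>8 else 99)
    K=onz(d,*(c[i]+[x0,y0]),70);print(n,st[i,4],K.round(1))
    g=cv2.cvtColor(d['img'],cv2.COLOR_RGB2GRAY)
    def ring(r,z,A):
        p=proj(d,[[K[0]+r*np.cos(a),K[1]+r*np.sin(a),z] for a in A]).astype(np.float32)
        return cv2.remap(g,p[None,:,0],p[None,:,1],cv2.INTER_LINEAR)[0]
    A=np.radians(np.arange(0,360,10))
    print('mark',list(zip(range(0,360,10),ring(14,70,A).tolist())))
    print('collar',list(zip(range(0,360,10),ring(22.3,45,A).tolist())))
E
```

```text
top 45 [599.2 188.5  70. ]
mark [(0, 81), (10, 82), (20, 82), (30, 76), (40, 82), (50, 80), (60, 79), (70, 95), (80, 134), (90, 145), (100, 113), (110, 95), (120, 89), (130, 92), (140, 96), (150, 98), (160, 97), (170, 96), (180, 98), (190, 95), (200, 97), (210, 96), (220, 95), (230, 98), (240, 91), (250, 92), (260, 85), (270, 89), (280, 87), (290, 89), (300, 83), (310, 84), (320, 81), (330, 79), (340, 80), (350, 81)]
collar [(0, 81), (10, 81), (20, 84), (30, 89), (40, 100), (50, 112), (60, 133), (70, 144), (80, 169), (90, 150), (100, 195), (110, 190), (120, 225), (130, 224), (140, 230), (150, 204), (160, 187), (170, 227), (180, 221), (190, 231), (200, 218), (210, 233), (220, 231), (230, 222), (240, 204), (250, 200), (260, 192), (270, 186), (280, 178), (290, 160), (300, 146), (310, 120), (320, 100), (330, 84), (340, 78), (350, 84)]
scene 39 [598.7 186.   70. ]
mark [(0, 61), (10, 55), (20, 53), (30, 41), (40, 41), (50, 43), (60, 54), (70, 102), (80, 154), (90, 171), (100, 128), (110, 75), (120, 69), (130, 78), (140, 82), (150, 77), (160, 74), (170, 67), (180, 54), (190, 57), (200, 50), (210, 49), (220, 47), (230, 47), (240, 45), (250, 42), (260, 48), (270, 49), (280, 60), (290, 59), (300, 57), (310, 77), (320, 85), (330, 79), (340, 73), (350, 55)]
collar [(0, 173), (10, 133), (20, 52), (30, 69), (40, 116), (50, 197), (60, 229), (70, 221), (80, 202), (90, 183), (100, 226), (110, 232), (120, 246), (130, 232), (140, 237), (150, 239), (160, 248), (170, 254), (180, 251), (190, 240), (200, 236), (210, 230), (220, 230), (230, 247), (240, 224), (250, 126), (260, 44), (270, 29), (280, 41), (290, 50), (300, 168), (310, 255), (320, 255), (330, 255), (340, 255), (350, 185)]
```

```bash
python3 - <<'E'
from h import *
for n,K in(('top',(599.2,188.5)),('scene',(598.7,186.))):
    d=shot(n);g=cv2.cvtColor(d['img'],cv2.COLOR_RGB2GRAY);A=np.arange(66,124,3)
    def ring(r,z):
        p=proj(d,[[K[0]+r*np.cos(np.radians(a)),K[1]+r*np.sin(np.radians(a)),z] for a in A]).astype(np.float32)
        return cv2.remap(g,p[None,:,0],p[None,:,1],cv2.INTER_CUBIC)[0].tolist()
    print(n,A.tolist());print(ring(14,70));
    for r in(21.5,22.5,23.2):print(r,ring(r,45))
E
```

```text
top [66, 69, 72, 75, 78, 81, 84, 87, 90, 93, 96, 99, 102, 105, 108, 111, 114, 117, 120, 123]
[81, 87, 98, 111, 123, 136, 145, 148, 146, 139, 130, 118, 108, 100, 95, 89, 87, 87, 87, 88]
21.5 [124, 136, 148, 166, 172, 158, 136, 129, 137, 152, 165, 174, 173, 171, 171, 184, 201, 213, 222, 218]
22.5 [132, 140, 151, 170, 183, 172, 152, 149, 160, 176, 194, 205, 203, 200, 197, 204, 219, 234, 235, 233]
23.2 [138, 143, 149, 166, 180, 172, 157, 157, 167, 186, 202, 213, 215, 216, 212, 213, 222, 233, 236, 235]
scene [66, 69, 72, 75, 78, 81, 84, 87, 90, 93, 96, 99, 102, 105, 108, 111, 114, 117, 120, 123]
[68, 85, 106, 131, 152, 170, 181, 184, 181, 172, 158, 136, 116, 93, 76, 63, 55, 54, 56, 60]
21.5 [221, 214, 208, 203, 198, 189, 179, 173, 183, 204, 220, 226, 229, 232, 237, 241, 245, 251, 255, 254]
22.5 [238, 232, 227, 223, 216, 205, 193, 184, 185, 198, 214, 228, 235, 235, 237, 242, 248, 255, 255, 254]
23.2 [240, 233, 226, 223, 220, 211, 200, 190, 188, 194, 208, 224, 232, 232, 233, 239, 246, 253, 253, 247]
```

Both cameras show the mark at 87.5° and a collar line at 87°, so it has not slipped yet and the moment dip was only friction. I regrip and go on.

```bash
python3 -m creep '[{"claw":0.5,"xyz":[0.012,-0.05,0],"turn":0},{"claw":0.5,"xyz":[0.024,-0.10,0],"turn":0},{"claw":0.5,"xyz":[0.036,-0.15,0],"turn":0},{"claw":0.5,"xyz":[0.05,-0.20,0],"turn":0},{"claw":0.5,"xyz":[0.065,-0.25,0],"turn":0},{"claw":0.5,"xyz":[0.075,-0.30,-0.01],"turn":0},{"claw":0.5,"xyz":[0.08,-0.3195,-0.04],"turn":0},{"claw":0.5,"xyz":[0.08,-0.3195,-0.08],"turn":0},{"claw":0.5,"xyz":[0.08,-0.3195,-0.08],"turn":0},{"claw":0.5,"xyz":[0.08,-0.3195,-0.08],"turn":0}]'; python3 -m creep '[{"claw":0.5,"xyz":[0,0,-0.01],"turn":0},{"claw":0.5,"xyz":[0,0,-0.03],"turn":0},{"claw":0.5,"xyz":[0,0,-0.05],"turn":0},{"claw":0.1,"xyz":[0,0,-0.05],"turn":0},{"claw":0,"xyz":[0,0,-0.05],"turn":0},{"claw":-0.1,"xyz":[0,0,-0.05],"turn":0},{"claw":-1,"xyz":[0,0,-0.05],"turn":0},{"claw":-1,"xyz":[0,0,-0.05],"turn":0},{"claw":-1,"xyz":[0,0,-0.05],"turn":0},{"claw":-1,"xyz":[0,0,-0.05],"turn":0}]' 40; python3 -c "
from h import *;o=robot.observe();print(o['wrist_torque'].round(3),R.from_quat(o['orientation']).as_matrix()[:2,1],o['joint_positions'].round(2))"
```

```text
t: 31.5
ee_pos: [599.5, 188.2, 102.4]
orientation: [0.523, 0.476, -0.522, 0.476]
ft_force: [0.9, 0.8, 1.5]
opening: 0.751
t: 32.75
ee_pos: [598.7, 187.6, 51.4]
orientation: [-0.523, -0.476, 0.523, -0.476]
ft_force: [-3.8, -0.4, 6.2]
opening: 0.473
[-0.101  1.095  0.034] [ 0.99560694 -0.09363103] [ 0.1   0.5  -0.61  1.68  0.32  1.06 -0.71]
```

```bash
cat > m.py <<'E'
from h import *
w=[];y=0
for i in range(3):
    robot.get_image('scene');o=robot.observe();w.append(o['wrist_torque'][2])
v=R.from_quat(o['orientation']).as_matrix()[:2,1]
print('Mz',np.round(w,3),'yaw',np.arctan2(v[1],v[0]).round(3),'q7',o['joint_positions'][6].round(2),o['ft_force'].round(1))
E
python3 -m creep '[{"claw":-1,"xyz":[0,0,0],"turn":-0.02},{"claw":-1,"xyz":[0,0,0],"turn":-0.04},{"claw":-1,"xyz":[0,0,0],"turn":-0.06},{"claw":-1,"xyz":[0,0,0],"turn":-0.08},{"claw":-1,"xyz":[0,0,0],"turn":-0.1},{"claw":-1,"xyz":[0,0,0],"turn":-0.12},{"claw":-1,"xyz":[0,0,0],"turn":-0.14},{"claw":-1,"xyz":[0,0,0],"turn":-0.15},{"claw":-1,"xyz":[0,0,0],"turn":-0.15},{"claw":-1,"xyz":[0,0,0],"turn":-0.15}]'; python3 m.py
```

```text
t: 34.0
ee_pos: [598.8, 187.6, 51.5]
orientation: [-0.557, -0.436, 0.557, -0.435]
ft_force: [-3.9, -1.1, 5.9]
opening: 0.477
Mz [0.023 0.063 0.057] yaw -0.244 q7 -0.84 [-5.1 -0.2  5.7]
```

```bash
python3 -m creep '[{"claw":-1,"xyz":[0,0,0],"turn":-0.02},{"claw":-1,"xyz":[0,0,0],"turn":-0.04},{"claw":-1,"xyz":[0,0,0],"turn":-0.06},{"claw":-1,"xyz":[0,0,0],"turn":-0.08},{"claw":-1,"xyz":[0,0,0],"turn":-0.1},{"claw":-1,"xyz":[0,0,0],"turn":-0.12},{"claw":-1,"xyz":[0,0,0],"turn":-0.14},{"claw":-1,"xyz":[0,0,0],"turn":-0.15},{"claw":-1,"xyz":[0,0,0],"turn":-0.15},{"claw":-1,"xyz":[0,0,0],"turn":-0.15}]'; python3 m.py
```

```text
t: 35.4
ee_pos: [598.8, 187.5, 51.5]
orientation: [0.588, 0.393, -0.588, 0.393]
ft_force: [-4.5, -0.2, 5.3]
opening: 0.474
Mz [0.098 0.029 0.093] yaw -0.394 q7 -0.98 [-4.1 -0.3  5.2]
```

```bash
python3 -m creep '[{"claw":-1,"xyz":[0,0,0],"turn":-0.02},{"claw":-1,"xyz":[0,0,0],"turn":-0.04},{"claw":-1,"xyz":[0,0,0],"turn":-0.06},{"claw":-1,"xyz":[0,0,0],"turn":-0.08},{"claw":-1,"xyz":[0,0,0],"turn":-0.1},{"claw":-1,"xyz":[0,0,0],"turn":-0.12},{"claw":-1,"xyz":[0,0,0],"turn":-0.14},{"claw":-1,"xyz":[0,0,0],"turn":-0.15},{"claw":-1,"xyz":[0,0,0],"turn":-0.15},{"claw":-1,"xyz":[0,0,0],"turn":-0.15}]'; python3 m.py
```

```text
t: 36.8
ee_pos: [598.9, 187.5, 51.5]
orientation: [0.616, 0.347, -0.616, 0.347]
ft_force: [-3.7, -0.5, 6.4]
opening: 0.475
Mz [0.124 0.133 0.142] yaw -0.544 q7 -1.12 [-3.6 -0.9  4.8]
```

```bash
python3 -m creep '[{"claw":-1,"xyz":[0,0,0],"turn":-0.02},{"claw":-1,"xyz":[0,0,0],"turn":-0.04},{"claw":-1,"xyz":[0,0,0],"turn":-0.06},{"claw":-1,"xyz":[0,0,0],"turn":-0.08},{"claw":-1,"xyz":[0,0,0],"turn":-0.1},{"claw":-1,"xyz":[0,0,0],"turn":-0.12},{"claw":-1,"xyz":[0,0,0],"turn":-0.14},{"claw":-1,"xyz":[0,0,0],"turn":-0.15},{"claw":-1,"xyz":[0,0,0],"turn":-0.15},{"claw":-1,"xyz":[0,0,0],"turn":-0.15}]'; python3 m.py
```

```text
t: 38.2
ee_pos: [598.9, 187.5, 51.4]
orientation: [0.64, 0.3, -0.64, 0.3]
ft_force: [-4.8, 0.5, 5.8]
opening: 0.472
Mz [0.029 0.088 0.103] yaw -0.694 q7 -1.26 [-4.7 -0.8  4.9]
```

```bash
python3 - <<'E'
from h import *
d=shot('scene');g=cv2.cvtColor(d['img'],cv2.COLOR_RGB2GRAY);A=np.arange(36,105,4);K=(598.7,186.)
for r,z in((14,70),(21.5,45),(22.5,45),(23.2,45)):
    p=proj(d,[[K[0]+r*np.cos(np.radians(a)),K[1]+r*np.sin(np.radians(a)),z] for a in A]).astype(np.float32)
    print(r,dict(zip(A.tolist(),cv2.remap(g,p[None,:,0],p[None,:,1],cv2.INTER_CUBIC)[0].tolist())))
a=cv2.resize(d['img'][170:225,285:385],(800,440),interpolation=cv2.INTER_CUBIC);cv2.imwrite('pics/g.png',a[...,::-1])
E
```

```text
14 {36: 76, 40: 77, 44: 75, 48: 70, 52: 64, 56: 56, 60: 47, 64: 42, 68: 38, 72: 34, 76: 30, 80: 27, 84: 26, 88: 25, 92: 25, 96: 25, 100: 23, 104: 20}
21.5 {36: 15, 40: 12, 44: 9, 48: 9, 52: 10, 56: 13, 60: 14, 64: 12, 68: 7, 72: 12, 76: 23, 80: 43, 84: 71, 88: 100, 92: 135, 96: 154, 100: 144, 104: 118}
22.5 {36: 16, 40: 12, 44: 9, 48: 10, 52: 11, 56: 14, 60: 16, 64: 11, 68: 6, 72: 11, 76: 24, 80: 47, 84: 75, 88: 102, 92: 133, 96: 155, 100: 159, 104: 137}
23.2 {36: 15, 40: 12, 44: 10, 48: 10, 52: 12, 56: 15, 60: 16, 64: 10, 68: 5, 72: 12, 76: 25, 80: 50, 84: 78, 88: 107, 92: 128, 96: 150, 100: 164, 104: 145}
```

View pics/g.png

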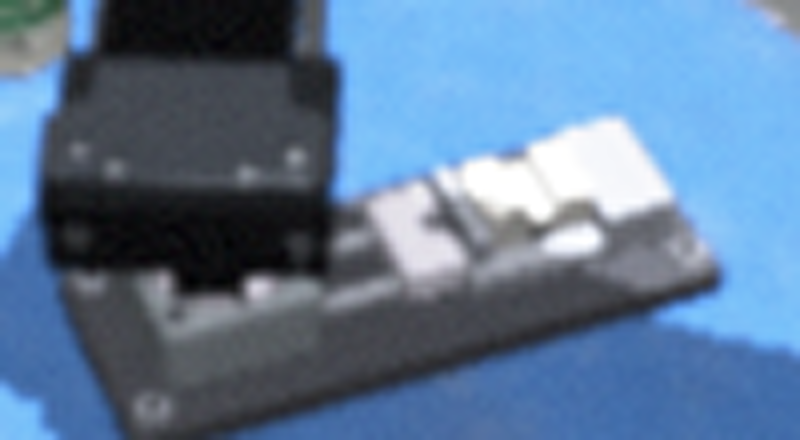

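The gripper hides the knob here. I release and check the marks numerically again.

```bash
cat > mark.py <<'E'
from h import *
for n,K in(('top',(599.2,188.5)),('scene',(598.7,186.))):
    d=shot(n);g=cv2.cvtColor(d['img'],cv2.COLOR_RGB2GRAY);A=np.arange(21,121,3)
    print(n)
    for r,z in((14,70),(21.5,45),(22.5,45)):
        p=proj(d,[[K[0]+r*np.cos(np.radians(a)),K[1]+r*np.sin(np.radians(a)),z] for a in A]).astype(np.float32)
        print(r,dict(zip(A.tolist(),cv2.remap(g,p[None,:,0],p[None,:,1],cv2.INTER_CUBIC)[0].tolist())))
E
python3 -m creep '[{"claw":-0.8,"xyz":[0,0,0],"turn":0},{"claw":0,"xyz":[0,0,0],"turn":0},{"claw":0.3,"xyz":[0,0,0],"turn":0},{"claw":0.5,"xyz":[0,0,0.01],"turn":0},{"claw":0.5,"xyz":[0,0,0.05],"turn":0},{"claw":0.5,"xyz":[0,0,0.1],"turn":0},{"claw":0.5,"xyz":[0,0.04,0.13],"turn":0},{"claw":0.5,"xyz":[-0.02,0.09,0.13],"turn":0},{"claw":0.5,"xyz":[-0.04,0.14,0.13],"turn":0},{"claw":0.5,"xyz":[-0.05,0.19,0.13],"turn":0}]'; python3 -m creep '[{"claw":0.5,"xyz":[-0.015,0.05,0],"turn":0},{"claw":0.5,"xyz":[-0.03,0.11,0],"turn":0},{"claw":0.5,"xyz":[-0.03,0.13,0],"turn":0},{"claw":0.5,"xyz":[-0.03,0.13,0],"turn":0},{"claw":0.5,"xyz":[-0.03,0.13,0],"turn":0},{"claw":0.5,"xyz":[-0.03,0.13,0],"turn":0},{"claw":0.5,"xyz":[-0.03,0.13,0],"turn":0},{"claw":0.5,"xyz":[-0.03,0.13,0],"turn":0},{"claw":0.5,"xyz":[-0.03,0.13,0],"turn":0},{"claw":0.5,"xyz":[-0.03,0.13,0],"turn":0}]'; python3 mark.py
```

```text
t: 39.65
ee_pos: [548.3, 378.9, 182.1]
orientation: [0.641, 0.3, -0.64, 0.3]
ft_force: [0.7, 0.8, -1.0]
opening: 0.752
t: 40.9
ee_pos: [519.0, 507.2, 180.8]
orientation: [-0.64, -0.3, 0.64, -0.3]
ft_force: [-0.4, 0.9, 0.1]
opening: 0.747
top
14 {21: 77, 24: 75, 27: 74, 30: 76, 33: 84, 36: 95, 39: 108, 42: 127, 45: 149, 48: 165, 51: 171, 54: 169, 57: 158, 60: 142, 63: 123, 66: 107, 69: 94, 72: 85, 75: 83, 78: 85, 81: 86, 84: 85, 87: 85, 90: 85, 93: 86, 96: 87, 99: 87, 102: 87, 105: 85, 108: 84, 111: 84, 114: 86, 117: 88, 120: 90}
21.5 {21: 77, 24: 76, 27: 76, 30: 84, 33: 98, 36: 126, 39: 154, 42: 170, 45: 169, 48: 153, 51: 126, 54: 106, 57: 97, 60: 95, 63: 102, 66: 105, 69: 107, 72: 111, 75: 120, 78: 126, 81: 128, 84: 127, 87: 124, 90: 127, 93: 144, 96: 163, 99: 181, 102: 190, 105: 199, 108: 200, 111: 205, 114: 211, 117: 216, 120: 226}
22.5 {21: 86, 24: 83, 27: 81, 30: 82, 33: 94, 36: 121, 39: 148, 42: 171, 45: 172, 48: 159, 51: 138, 54: 120, 57: 113, 60: 109, 63: 115, 66: 122, 69: 124, 72: 126, 75: 135, 78: 143, 81: 146, 84: 146, 87: 146, 90: 151, 93: 168, 96: 190, 99: 207, 102: 212,
[... 282 characters left out ...]
44, 99: 49, 102: 52, 105: 53, 108: 53, 111: 54, 114: 51, 117: 51, 120: 55}
21.5 {21: 29, 24: 34, 27: 41, 30: 48, 33: 56, 36: 68, 39: 81, 42: 104, 45: 135, 48: 162, 51: 190, 54: 213, 57: 217, 60: 217, 63: 222, 66: 220, 69: 218, 72: 220, 75: 225, 78: 229, 81: 229, 84: 220, 87: 206, 90: 200, 93: 206, 96: 219, 99: 234, 102: 250, 105: 255, 108: 255, 111: 255, 114: 255, 117: 255, 120: 255}
22.5 {21: 42, 24: 50, 27: 61, 30: 71, 33: 83, 36: 100, 39: 114, 42: 135, 45: 164, 48: 197, 51: 220, 54: 238, 57: 240, 60: 236, 63: 234, 66: 232, 69: 230, 72: 232, 75: 236, 78: 236, 81: 233, 84: 225, 87: 214, 90: 206, 93: 208, 96: 218, 99: 234, 102: 250, 105: 255, 108: 255, 111: 255, 114: 253, 117: 255, 120: 255}
```

The mark moved from 87.5° to 52.5°, but a dip at about 90° on the collar persists in the scene view. I compare with the start images (line elsewhere then) to separate a static feature from the collar line.

```bash
python3 - <<'E'
from h import *
A=np.arange(30,124,3)
for n,K in(('scene',(598.7,186.)),('top',(599.2,188.5))):
    d=shot(n);g0=cv2.cvtColor(cv2.imread('pics/'+n+'0.png'),cv2.COLOR_BGR2GRAY);g1=cv2.cvtColor(d['img'],cv2.COLOR_RGB2GRAY)
    cv2.imwrite('pics/'+n+'3.png',d['img'][...,::-1])
    gs=[g0,g1]+([cv2.cvtColor(cv2.imread('pics/t2.png'),cv2.COLOR_BGR2GRAY)] if n=='top' else [])
    for r in(22.,23.5):
        p=proj(d,[[K[0]+r*np.cos(np.radians(a)),K[1]+r*np.sin(np.radians(a)),45] for a in A]).astype(np.float32)
        o=[cv2.remap(g,p[None,:,0],p[None,:,1],cv2.INTER_CUBIC)[0].tolist() for g in gs]
        print(n,r,[(int(a),*v) for a,v in zip(A,zip(*o))])
t=[cv2.imread('pics/'+f) for f in('scene0.png','scene3.png')]
u=[cv2.imread('pics/'+f) for f in('top0.png','t2.png','top3.png')]
r1=np.hstack([cv2.resize(x[183:213,295:330],(400,300),interpolation=cv2.INTER_NEAREST) for x in t])
r2=np.hstack([cv2.resize(x[190:217,316:343],(266,266),interpolation=cv2.INTER_NEAREST) for x in u]);r2=np.hstack([r2,np.zeros((266,2,3),np.uint8)])
cv2.imwrite('pics/cmp.png',np.vstack([r1,r2]))
E
```

```text
scene 22.0 [(30, 51, 58), (33, 61, 67), (36, 75, 84), (39, 87, 103), (42, 102, 124), (45, 125, 153), (48, 148, 180), (51, 172, 204), (54, 197, 224), (57, 211, 228), (60, 220, 227), (63, 226, 229), (66, 224, 229), (69, 221, 229), (72, 223, 231), (75, 226, 232), (78, 232, 233), (81, 239, 232), (84, 243, 223), (87, 242, 210), (90, 245, 203), (93, 249, 208), (96, 249, 219), (99, 248, 235), (102, 254, 250), (105, 255, 255), (108, 255, 255), (111, 251, 255), (114, 248, 255), (117, 253, 255), (120, 255, 255), (123, 252, 255)]
scene 23.5 [(30, 93, 107), (33, 103, 114), (36, 113, 126), (39, 123, 140), (42, 137, 159), (45, 159, 185), (48, 185, 214), (51, 206, 236), (54, 229, 252), (57, 240, 253), (60, 244, 246), (63, 242, 240), (66, 233, 232), (69, 227, 227), (72, 228, 228), (75, 234, 233), (78, 235, 234), (81, 234, 230), (84, 233, 222), (87, 234, 214), (90, 235, 207), (93, 237, 204), (96, 238, 212), (99, 239, 227), (102, 242, 239), (105, 245, 246), (108, 242, 247), (111, 241, 248), (114, 243, 250), (117, 247, 252), (120, 249, 253), (123, 245, 248)]
top 22.0 [(30, 75, 83, 86), (33, 71, 96, 81)
[... 608 characters left out ...]
 226, 239, 229)]
top 23.5 [(30, 88, 89, 99), (33, 90, 100, 98), (36, 94, 120, 102), (39, 104, 148, 114), (42, 123, 174, 135), (45, 130, 177, 143), (48, 133, 165, 141), (51, 134, 155, 141), (54, 125, 141, 141), (57, 114, 127, 146), (60, 104, 118, 147), (63, 103, 121, 142), (66, 111, 130, 139), (69, 118, 137, 142), (72, 120, 138, 147), (75, 127, 140, 160), (78, 135, 143, 173), (81, 144, 147, 171), (84, 150, 150, 163), (87, 155, 157, 165), (90, 158, 163, 172), (93, 171, 180, 187), (96, 186, 198, 202), (99, 199, 216, 214), (102, 201, 226, 218), (105, 200, 235, 219), (108, 195, 235, 217), (111, 193, 231, 218), (114, 199, 229, 226), (117, 208, 231, 233), (120, 216, 234, 232), (123, 224, 237, 234)]
```

View pics/cmp.png

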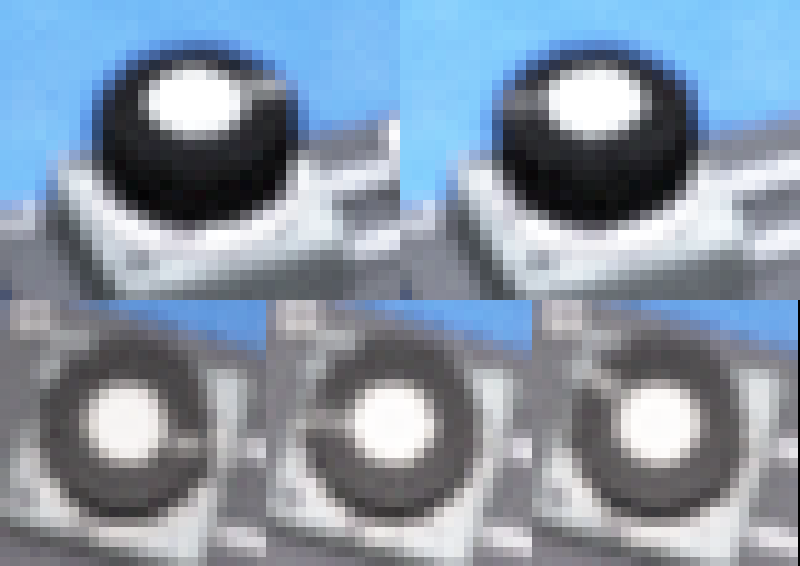

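Comparison: at the start there was no dip at 90° in the scene view (245). Now there is one (203), with the mark at 52.5°. So the collar stopped near 88–91° and the knob went about 0.65 rad past it, i.e. two clicks, inside the one-to-four range. The gripper is clear, so I hand in.

```bash
python3 -c "
from station import robot
print(robot.sign_off())"
```

```text
the job is handed in; nothing more can be done
None
```

I set the die on the clamp bed, let it go, tightened the clamp by the knob in two grasps and handed the job in after about 41 s. The limiter appears to have slipped two clicks, one more than you asked for but within the four allowed.

- **Die:** it went down without measurable contact force. The picture taken after I let go shows it flat and in line between the jaws. The last close pictures still show it between the pad and the fixed jaw. I did not measure the pad's pressing force; I infer it from the limiter having slipped.
- **Knob:** in the last pictures the knob's mark is at about 52° and the collar's line at about 90° (scene camera). That puts the knob roughly 0.65 rad past the collar, or two clicks.
- **Checks that disagreed:**
  - The wrist moment was too noisy to show the clicks clearly. It rose to 0.23 N m and fell before the cameras showed any slip. During the slipping itself I only saw 0.03 to 0.14 N m.
  - The top camera could not resolve the collar's line, so the click count rests on the scene camera alone, compared with its start picture.
- **Other objects:** the arm's path stayed well above the pliers, tape and tub. I did not measure their positions again at the end.

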